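# Fan a stack of hardness coupons along the tray

### The job

Fan the stack of four steel coupons along the tray towards its end stop, for marking: leave the bottom coupon where it is and shift each one above it a little further than the one below, in equal steps of roughly 15 to 20 mm, so that the top coupon just bears against the stop. Bring the top coupon up to the stop gently, so that the stop does not shift along the tray. The coupons must end lying flat on one another in one straight row, square with the tray, and the things around stay where they are.

Things in the scene. Friction and masses are not known exactly. Their poses are not given: they have to be found in the camera images.
- tray: Grey metal tray fixed to the bench, 240 x 72 mm, bed 4 mm above the bench. Origin: centre of its underside. x runs lengthwise from the stack to the stop: the direction to fan. Side walls (inner faces at y = +-33 mm) rise to 11 mm above the bench. The -x end is open, the +x end has a wall 11 mm high. A cross rib 4 mm high at x = -8.5 mm keeps the bottom coupon from sliding to the stop.
- stop: Aluminium end stop on the tray, 60 mm wide, upright face 8 mm thick reaching 46 mm above the bench, with a low foot and a black thumb screw behind it. Origin: middle of its face towards the coupons, at bench level; axes as the tray's. Held by friction only: it slides along the tray when pushed with more than about 12 N.
- coupon_1_mid (a point): Steel coupon, flat plate 90 x 60 x 8 mm, 0.34 kg, all four alike; this one is the bottom one of the stack. Point: its centre, half-way up. x along its 90 mm length (towards the stop), y along its 60 mm width, z up. It lies on the tray bed (underside 4 mm above the bench).
- coupon_2_mid (a point): Steel coupon, flat plate 90 x 60 x 8 mm, 0.34 kg, all four alike; this one is the second from below of the stack. Point: its centre, half-way up. x along its 90 mm length (towards the stop), y along its 60 mm width, z up. Underside 12 mm above the bench.
- coupon_3_mid (a point): Steel coupon, flat plate 90 x 60 x 8 mm, 0.34 kg, all four alike; this one is the third from below of the stack. Point: its centre, half-way up. x along its 90 mm length (towards the stop), y along its 60 mm width, z up. Underside 20 mm above the bench.
- coupon_4_mid (a point): Steel coupon, flat plate 90 x 60 x 8 mm, 0.34 kg, all four alike; this one is the top one of the stack. Point: its centre, half-way up. x along its 90 mm length (towards the stop), y along its 60 mm width, z up. Upper face 36 mm above the bench. The stack is untidy by a few mm and degrees, this one turned by up to 15 degrees. Pushed over 40 mm beyond its support, a coupon tips.
- test_block: Bystander: round steel hardness block, 64 mm across, 15 mm high. Origin: centre of its underside.
- jar_mid (a point): Bystander: closed jar, 54 mm across, 75 mm high. Point: its centre, half-way up.
- mount_mid (a point): Bystander: grey specimen puck, 32 mm across, 20 mm high. Point: its centre, half-way up.

How it is judged (in metres and radians):
On the way:
1. the top coupon is pushed up against the stop (more than 0.8 N between them) (contact force between coupon_4 and stop above 0.8 N), for 0.05 s.
At the end, for the whole second after the job is handed in: Each coupon lies flat on the one below, its centre 12 to 23 mm further towards the stop and within 8 mm sideways of it; every coupon is within 0.1 rad of the tray's direction and at rest; the top coupon's end is within 4 mm of the stop's face; the bottom coupon is within 5 mm of where it began (x of coupon_2_mid in the frame of coupon_1_mid between 0.012 and 0.023 m and y of coupon_2_mid in the frame of coupon_1_mid between -0.008 and 0.008 m and z of coupon_2_mid in the frame of coupon_1_mid between 0.006 and 0.01 m and x of coupon_3_mid in the frame of coupon_2_mid between 0.012 and 0.023 m and y of coupon_3_mid in the frame of coupon_2_mid between -0.008 and 0.008 m and z of coupon_3_mid in the frame of coupon_2_mid between 0.006 and 0.01 m and x of coupon_4_mid in the frame of coupon_3_mid between 0.012 and 0.023 m and y of coupon_4_mid in the frame of coupon_3_mid between -0.008 and 0.008 m and z of coupon_4_mid in the frame of coupon_3_mid between 0.006 and 0.01 m and angle between the x axis of each of coupon_1_mid, coupon_2_mid, coupon_3_mid, coupon_4_mid and the x axis of tray, either way round below 0.1 rad and angle between each of coupon_1_mid, coupon_2_mid, coupon_3_mid, coupon_4_mid's own z axis and vertical below 0.06 rad and linear speed of each of coupon_1, coupon_2, coupon_3, coupon_4 below 0.01 m/s and x of coupon_4_mid in the frame of stop above -0.049 m and distance of coupon_1_mid from where it was at the start of the episode below 0.005 m); the robot touches nothing.
It fails at once if the stop is shifted by more than 2.5 mm (distance of stop from where it was at the start of the episode above 0.0025 m).
It fails at once if a bystander is moved by more than 15 mm (distance of any of test_block, jar_mid, mount_mid from where it was at the start of the episode above 0.015 m).
It also fails if it takes over 61 s, if anything falls off the work surface, if the arm or the gripper's body presses on something with over 40 N, if the wrist force passes 120 N, or if a joint passes its speed limit or range.

### The arm

A 7-joint arm with a two-finger parallel gripper is mounted at the origin on the work surface. World frame = base frame: x ahead of the robot, y to its left, z up, the work surface at z = 0. Lengths are in mm, angles in rad, forces in N, time in s.
With the tool pointing down it reaches from about 400 to 875 mm from the base axis. Payload 4.4 kg.
Tool frame: the origin (TCP) lies at the very end of the fingers, on their centre line; the grasp point (between the pads) lies 19 mm behind it; z points along the fingers, y is the line along which they close (so a half turn about z gives the same grasp; the last joint's range is limited). The gripper opens to 85 mm and grips with 20 to 120 N. Pads are 22 mm wide; open, the fingers measure 114 mm over their backs; the gripper's body (76 mm by 85 mm) begins 54 mm behind the grasp point. The pads swing forward as they close: fully open they stand 13 mm farther back than shut.
Start: joints at [1.147, 0.628, 0.038, 1.517, -0.027, 0.996, -0.02], TCP at [227.667, -608.839, 231.313] pointing down, gripper open.
Joint ranges: [-3.06, 3.06], [-0.37, 2.12], [-1.25, 1.32], [0.18, 2.47], [-1.1, 4.24], [0.23, 1.98], [-2.94, 2.94]. Speed limits (rad/s): [2.57, 2.57, 3.14, 3.14, 3.14, 3.14, 3.14].

### API

Orientations are given as [roll, pitch, yaw] about the fixed x, y, z axes, in that order (R = Rz(yaw) Ry(pitch) Rx(roll)).
In Python, from cell import ctrl gives the robot as it stands.
- The arm moves only by the tool jog_arm, never from a script. Its argument "plan" is a list of rows, each an object of numbers: "tx", "ty", "tz": the shift along the tool's x, y, z as a fraction of full scale; "wx", "wy", "wz": the turn, a rotation vector about the tool's x, y, z as a fraction of full scale; "claw": the closure, from 0 (fully open) to 1 (shut). In form: [{"tx": .., "ty": .., "tz": .., "wx": .., "wy": .., "wz": .., "claw": ..}, ...]. A call has 1 to 12 rows; each row is the pose to reach, as a shift and turn from the pose commanded when the call began, along the tool's axes at that moment; what a row does not reach only later rows make up. Full scale, the value 1, is 300 mm for a shift and 90 degrees for a turn. A row lasts 1/10 s, in which the tool goes at most 50 mm and 8.59 degrees, less where a joint would pass 70% of its speed; a pose out of reach is approached as far as the arm can. A call with a number of a shift or a turn outside -1 to 1 is refused whole. A call with a gripper value outside its range is refused whole. The fingers move at their own pace and stop on an object; the grip force is fixed at half the most. Time passes only in rows, so rows that repeat a pose let the fingers close. It gives the time, the measured TCP pose, the force, the opening and the grip force at its end, in the units of the state.
- ctrl.read_state(): the state, without advancing time (a new reading comes with each control period).
- ctrl.get_image(name): name is "scene" or "side" or "wrist"; returns a dict with "img" (420x560x3 uint8, red, green, blue), "depth" (420x560 float32, mm along the optical axis (not along the pixel's ray), 0 where there is no reading), "fx", "fy", "cx", "cy" (pixels), "position" and "orientation" of the camera in the world; the wrist camera has in their place "hand_eye" (4x4, takes a point from camera to tool coordinates, whose origin is the TCP and whose axes are the flange's). Camera axes: x right, y down, z forward; pixel columns grow to the right and rows downward; lengths in mm; the calibration is good to about 2 mm. A picture is of the moment at which its call begins: read the wrist's pose just before it.
- ctrl.finish_job(): hands the job in; it is judged then, once.
Trained networks look in a picture, given as the dict that the camera call returned (one of the last four; its "shot" number tells which), for a name from the list of things; names that differ only in an ending like _2 or _b are one class to them, and where a whole thing is asked for, a point or a joint stands for the part that bears it (a point fixed in the world has none). Each returns a list of dicts, best first, with "score" (0 to 1); they miss things now and then, are a little off and sometimes report something else, mostly with a low value. They report only what shows in the picture. A call takes as long as a camera call.
- ctrl.trace(picture, thing): "pixels" (420x560 bool, what is visible of it) and "extent" ([centre column, centre row, width, height] in pixels, round what is visible of it).
The state is a dict: "clock": time; "qpos": joint angles; "qd": joint speeds; "tau": joint torques, N m; "eef_pos": TCP position; "tool_rot": TCP orientation; "force": force on the tool from outside, world axes, zero at the start; "torque": the same for the moment, N m; "width": finger opening in mm; "gripper_force": force on a finger pad.
Only numpy, scipy, OpenCV 4.12 (cv2) and the standard library are available. Lean on these libraries where they do the work, as an engineer would, in place of code of your own. Each camera call takes 0.05 s, during which the arm holds its last target. There are 200 camera calls.

## Working session

There is one attempt and no reset: what is moved stays moved. The work goes in short steps, Python scripts to look and compute and a tool call to move; the robot and the scene stay as the last step left them, time stands still between calls to the robot, and variables do not carry over. Pictures are saved under pics/ and viewed, at most 10 in all, crops included, and the job is handed in when it is done.

Besides the shell and the picture viewer there is one more tool, called as name(argument=value, ...), one argument or row to a line, values as JSON. jog_arm: Moves the arm, as the interface text tells. Shift numbers are shares of 300 mm and turn numbers shares of 90 degrees, none past 1 either way. Its arguments: {"type":"object","properties":{"plan":{"type":"array"}},"required":["plan"]}

```bash
ls; mkdir -p pics
python3 - <<'E'
from cell import ctrl
import cv2
s=ctrl.read_state();print(s)
for n in("scene","side"):
    p=ctrl.get_image(n);cv2.imwrite(f"pics/{n}0.png",p["img"][:,:,::-1]);print(n,p["fx"],p["cx"],p["cy"],p["position"],p["orientation"],p["shot"])
E
```

```text
pics
{'clock': 0.0, 'qpos': array([ 1.14722946,  0.62936161,  0.03846348,  1.51839194, -0.02701221,
        0.99628687, -0.02000248]), 'qd': array([-0.00027583,  0.00057599, -0.00196117, -0.00118178,  0.00115563,
        0.00207456,  0.00206725]), 'tau': array([-5.16044311e-04, -5.63389277e+01,  1.22560032e+00, -1.93437856e+01,
        1.08357001e-02,  1.05703666e-02,  1.30439668e-05]), 'eef_pos': array([ 227.41442066, -608.24017573,  230.37179579]), 'tool_rot': array([-3.13966374e+00,  2.91870098e-05,  3.57739807e-01]), 'force': array([-0.36477941,  0.33235288,  0.10108032]), 'torque': array([-0.00802902, -0.02302838,  0.08428419]), 'gripper_force': 0.0, 'width': 85.43673919917543}
scene 387.75857161458464 275.5472796003146 213.06799406893492 [942.24813649 355.25246963 699.22608882] [-2.47561658 -0.00955659  2.3761088 ] 1
side 413.6399396742861 283.294881248039 209.13017162516033 [ 131.70077011 -519.29736334  552.85817105] [-2.1930001  -0.02231723 -0.70051105] 2
```

View pics/scene0.png

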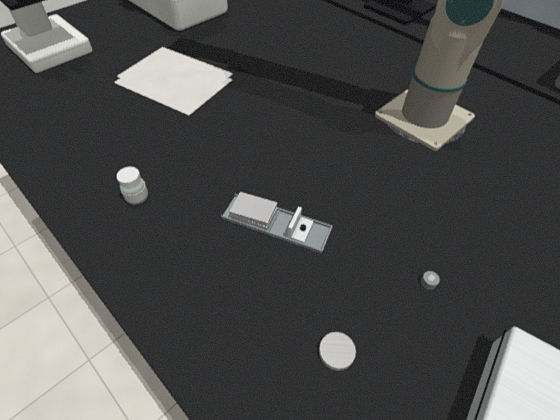

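View pics/side0.png

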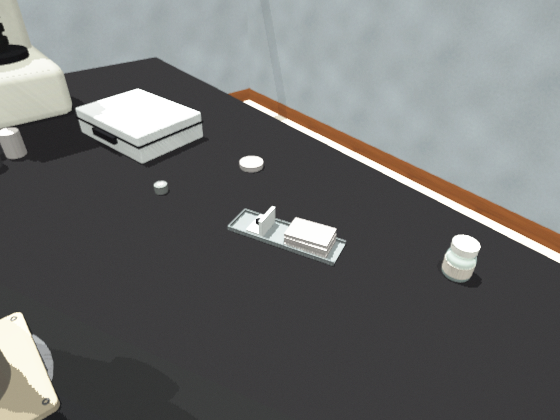

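The scene view shows the tray centred near (277,222), with the stack at (253,210) and the stop at (300,222). The bystanders are well clear: jar at (132,186), mount at (430,280), test block at (337,350). The side view agrees.

```bash
cat > h.py <<'E'
import numpy as np, cv2
from scipy.spatial.transform import Rotation as Ro
from cell import ctrl
def T(p,rpy):
    M=np.eye(4);M[:3,:3]=Ro.from_euler('xyz',rpy).as_matrix();M[:3,3]=p;return M
def shot(n):
    s=ctrl.read_state();p=ctrl.get_image(n)
    M=T(s["eef_pos"],s["tool_rot"])@p["hand_eye"] if n=="wrist" else T(p["position"],p["orientation"])
    v,u=np.mgrid[:420,:560];d=p["depth"]
    P=np.stack([(u-p["cx"])/p["fx"]*d,(v-p["cy"])/p["fy"]*d,d],-1)@M[:3,:3].T+M[:3,3]
    P[d==0]=np.nan
    return p,P,M
def find(p,name,k=0):
    r=ctrl.trace(p,name);return r[k] if r else None
def rect(xy):
    (c,(w,h),a)=cv2.minAreaRect(xy.astype(np.float32))
    if w<h:w,h,a=h,w,a+90
    return np.round(c,1),round(w,1),round(h,1),round((a+90)%180-90,1)
E
python3 - <<'E'
from h import *
for cam in("scene","side"):
    p,P,M=shot(cam)
    for n in("tray","stop","coupon_4_mid"):
        r=find(p,n)
        if r is None: print(cam,n,None);continue
        q=P[r["pixels"]];q=q[~np.isnan(q[:,0])]
        z=q[:,2];print(cam,n,round(r["score"],2),r["extent"],len(q),np.percentile(z,[2,50,98]).round(1),rect(q[:,:2]),np.median(q,0).round(1))
        if n=="coupon_4_mid":
            t=q[z>z.max()-7];print(rect(t[:,:2]))
E
```

```text
scene tray 0.83 [274.6, 230.1, 108.2, 49.1] 1987 [-1.5  3.8 43.8] (array([572.5, -18.1]), 243.9, 85.7, -66.2) [562.3  34.    3.8]
scene stop 0.97 [299.1, 225.3, 25.0, 32.4] 516 [ 6.8 13.  45. ] (array([552.3,  38.2]), 64.3, 38.2, 23.7) [558.8  37.5  13. ]
scene coupon_4_mid 0.88 [254.5, 208.7, 46.7, 28.3] 912 [29.7 33.9 36.4] (array([587.4, -70.6]), 94.1, 92.0, 28.6) [600.9 -61.6  33.9]
(array([600.1, -63.8]), 90.3, 62.5, -64.5)
side tray 0.75 [287.0, 238.3, 118.4, 55.6] 1937 [ 2.5  6.9 46.7] (array([580.5, -15.7]), 241.2, 89.4, -66.3) [554.7  11.2   6.9]
side stop 0.62 [262.1, 221.8, 27.0, 28.4] 433 [ 9.4 24.3 47.9] (array([572. ,  43.2]), 107.0, 39.1, 24.3) [544.5  21.1  24.3]
side coupon_4_mid 0.86 [311.6, 235.9, 52.4, 32.6] 987 [29.5 36.9 38.9] (array([616.9, -54.3]), 109.6, 98.4, 26.8) [594.7 -72.2  36.9]
(array([598.7, -67.8]), 89.7, 64.8, -63.2)
```

jog_arm(
  plan=[
    {"tx": 0.88, "ty": -0.7},
    {"tx": 0.88, "ty": -0.7},
    {"tx": 0.88, "ty": -0.7},
    {"tx": 0.88, "ty": -0.7},
    {"tx": 0.88, "ty": -0.7},
    {"tx": 0.88, "ty": -0.7},
    {"tx": 0.88, "ty": -0.7},
  ],
)

```text
invalid input at $.plan[0]: expected keys tx, ty, tz, wx, wy, wz, claw
```

jog_arm(
  plan=[
    {"tx": 0.88, "ty": -0.7, "wz": -1},
    {"tx": 0.88, "ty": -0.7, "wz": -1},
    {"tx": 0.88, "ty": -0.7, "wz": -1},
    {"tx": 0.88, "ty": -0.7, "wz": -1},
    {"tx": 0.88, "ty": -0.7, "wz": -1},
    {"tx": 0.88, "ty": -0.7, "wz": -1},
    {"tx": 0.88, "ty": -0.7, "wz": -1},
    {"tx": 0.88, "ty": -0.7, "wz": -1},
    {"tx": 0.88, "ty": -0.7, "wz": -1},
    {"tx": 0.88, "ty": -0.7, "wz": -1},
    {"tx": 0.88, "ty": -0.7, "wz": -1},
    {"tx": 0.88, "ty": -0.7, "wz": -1},
  ],
)

```text
invalid input at $.plan[0]: expected keys tx, ty, tz, wx, wy, wz, claw
```

Run:
```python
from h import *
s=ctrl.read_state();print(s["clock"],s["eef_pos"],s["tool_rot"],s["qpos"])
p,P,M=shot("wrist");np.savez("w1.npz",img=p["img"],P=P,M=M,K=[p["fx"],p["fy"],p["cx"],p["cy"]])
cv2.imwrite("pics/w1.png",p["img"][:,:,::-1]);print(p["hand_eye"].round(3),p["fx"])
for n in("tray","stop","coupon_4_mid"):
    r=ctrl.trace(p,n)
    for r in r[:4]:
        q=P[r["pixels"]];q=q[~np.isnan(q[:,0])];print(n,round(r["score"],2),r["extent"],rect(q[:,:2]),np.percentile(q[:,2],[2,50,98]).round(1))
```

```text
0.5 [ 227.67361829 -608.82194538  231.29796221] [-3.14156521e+00 -5.55975195e-05  3.57769368e-01] [ 1.14719741  0.62841346  0.03849029  1.51742042 -0.0270179   0.99630313
 -0.02000221]
[[ 1.00000e-03 -9.57000e-01 -2.91000e-01  7.48400e+01]
 [ 1.00000e+00  2.00000e-03 -0.00000e+00  9.93000e-01]
 [ 1.00000e-03 -2.91000e-01  9.57000e-01 -1.41333e+02]
 [ 0.00000e+00  0.00000e+00  0.00000e+00  1.00000e+00]] 332.28173155410184
```

jog_arm(
  plan=[
    {"tx": 0.88, "ty": -0.7, "tz": 0, "wx": 0, "wy": 0, "wz": 0, "claw": 0},
    {"tx": 0.88, "ty": -0.7, "tz": 0, "wx": 0, "wy": 0, "wz": 0, "claw": 0},
    {"tx": 0.88, "ty": -0.7, "tz": 0, "wx": 0, "wy": 0, "wz": 0, "claw": 0},
    {"tx": 0.88, "ty": -0.7, "tz": 0, "wx": 0, "wy": 0, "wz": 0, "claw": 0},
    {"tx": 0.88, "ty": -0.7, "tz": 0, "wx": 0, "wy": 0, "wz": 0, "claw": 0},
    {"tx": 0.88, "ty": -0.7, "tz": 0, "wx": 0, "wy": 0, "wz": 0, "claw": 0},
    {"tx": 0.88, "ty": -0.7, "tz": 0, "wx": 0, "wy": 0, "wz": 0, "claw": 0},
  ],
)

```text
clock: 1.4
eef_pos: [403.2, -316.5, 231.6]
tool_rot: [-3.141, -0.001, 0.36]
force: [1.2, -0.4, 0.1]
width: 85.5
gripper_force: 0.0
```

jog_arm(
  plan=[
    {"tx": 0.88, "ty": -0.7, "tz": 0, "wx": 0, "wy": 0, "wz": -1, "claw": 0},
    {"tx": 0.88, "ty": -0.7, "tz": 0, "wx": 0, "wy": 0, "wz": -1, "claw": 0},
    {"tx": 0.88, "ty": -0.7, "tz": 0, "wx": 0, "wy": 0, "wz": -1, "claw": 0},
    {"tx": 0.88, "ty": -0.7, "tz": 0, "wx": 0, "wy": 0, "wz": -1, "claw": 0},
    {"tx": 0.88, "ty": -0.7, "tz": 0, "wx": 0, "wy": 0, "wz": -1, "claw": 0},
    {"tx": 0.88, "ty": -0.7, "tz": 0, "wx": 0, "wy": 0, "wz": -1, "claw": 0},
    {"tx": 0.88, "ty": -0.7, "tz": 0, "wx": 0, "wy": 0, "wz": -1, "claw": 0},
    {"tx": 0.88, "ty": -0.7, "tz": 0, "wx": 0, "wy": 0, "wz": -1, "claw": 0},
    {"tx": 0.88, "ty": -0.7, "tz": 0, "wx": 0, "wy": 0, "wz": -1, "claw": 0},
    {"tx": 0.88, "ty": -0.7, "tz": 0, "wx": 0, "wy": 0, "wz": -1, "claw": 0},
    {"tx": 0.88, "ty": -0.7, "tz": 0, "wx": 0, "wy": 0, "wz": -1, "claw": 0},
    {"tx": 0.88, "ty": -0.7, "tz": 0, "wx": 0, "wy": 0, "wz": -1, "claw": 0},
  ],
)

```text
clock: 2.6
eef_pos: [575.2, -30.7, 231.3]
tool_rot: [3.141, -0.0, 1.928]
force: [-0.6, -0.5, -0.5]
width: 85.3
gripper_force: 0.0
```

```bash
cat > look.py <<'E'
from h import *
import sys
tag=sys.argv[1]
s=ctrl.read_state();print(s["clock"],s["eef_pos"].round(1),s["tool_rot"].round(4),s["force"].round(2),s["width"])
p,P,M=shot("wrist");np.savez(tag+".npz",img=p["img"],P=P,M=M,K=[p["fx"],p["fy"],p["cx"],p["cy"]])
cv2.imwrite(f"pics/{tag}.png",p["img"][:,:,::-1])
for n in("tray","stop","coupon_4_mid"):
    for r in ctrl.trace(p,n)[:4]:
        q=P[r["pixels"]];q=q[~np.isnan(q[:,0])];print(n,round(r["score"],2),np.round(r["extent"]),rect(q[:,:2]),np.percentile(q[:,2],[2,50,98]).round(1))
E
python3 look.py w1
```

```text
2.6 [575.2 -30.7 231.3] [ 3.1415e+00 -2.0000e-04  1.9284e+00] [-0.63 -0.49 -0.53] 85.29707727871158
tray 0.68 [281. 155.  79. 220.] (array([575.3, -16.7]), 242.4, 75.3, -67.5) [ 1.3  3.5 44.9]
stop 0.6 [280. 113.  60.  46.] (array([553.6,  36.6]), 65.1, 42.0, 23.6) [10.8 13.1 45.6]
coupon_4_mid 0.83 [288. 217.  61.  84.] (array([602.6, -70.8]), 105.0, 62.6, -64.5) [32.9 34.6 36.1]
```

Run:
```python
import cv2
i=cv2.imread("pics/w1.png")[30:300,200:380];cv2.imwrite("pics/w1c.png",cv2.resize(i,None,fx=2.2,fy=2.2,interpolation=cv2.INTER_CUBIC))
```

```text
(no output)
```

View pics/w1c.png

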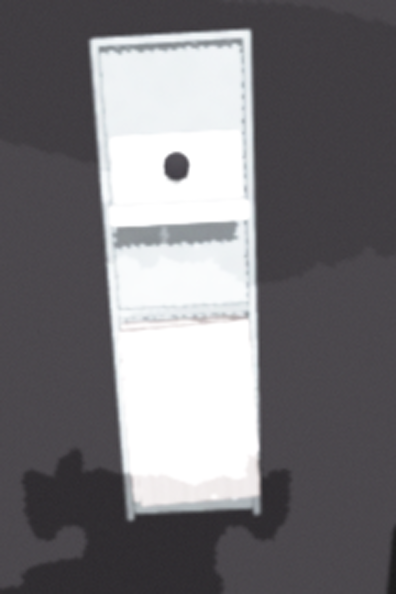

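```bash
cat > tf.py <<'E'
from h import *
import sys
d=np.load(sys.argv[1]+".npz");P=d["P"].reshape(-1,3)
P=P[~np.isnan(P[:,0])];c0=np.array([574,-16])
def fr(P,c,a):
    R=np.array([[np.cos(a),np.sin(a)],[-np.sin(a),np.cos(a)]]);return np.c_[(P[:,:2]-c)@R.T,P[:,2]]
a=np.radians(float(sys.argv[2]) if len(sys.argv)>2 else 113.5)
Q=fr(P,c0,a)
w=(abs(Q[:,2]-10.5)<2.2)&(abs(Q[:,0])<115)
for s in(1,-1):
    k=w&(abs(s*Q[:,1]-34.5)<7)
    for _ in range(3):
        f=np.polyfit(Q[k,0],Q[k,1],1);k=k&(abs(np.polyval(f,Q[:,0])-Q[:,1])<2.5)
    print("wall",s,k.sum(),f.round(4), np.degrees(a+np.arctan(f[0])).round(2))
def span(lo,hi,yl,name):
    for y in yl:
        k=(Q[:,2]>lo)&(Q[:,2]<hi)&(abs(Q[:,1]-y)<4)&(abs(Q[:,0])<135)
        print(name,y,k.sum(),np.percentile(Q[k,0],[0,2,98,100]).round(1) if k.any() else "")
span(7,14,[0],"midline endwall")
for y in(-24,-8,8,24):
    for lo,hi in((41,50),(29,40),(22,28),(14,20)): 
        span(lo,hi,[y],(lo,hi))
k=(Q[:,2]>31)&(Q[:,2]<40)&(Q[:,0]<0)&(abs(Q[:,1])<45);print("top",k.sum(),rect(Q[k,:2]),np.median(Q[k],0).round(1))
E
python3 tf.py w1
```

```text
wall 1 573 [2.10000e-03 3.33232e+01] 113.62
wall -1 487 [ 4.90000e-03 -3.57044e+01] 113.78
midline endwall 0 168 [-10.4  -7.2 118.7 118.9]
(41, 50) -24 73 [39.  39.1 46.8 46.8]
(29, 40) -24 597 [-98.3 -96.2  -8.9  46.9]
(22, 28) -24 5 [-8.9 -8.9 46.9 47. ]
(14, 20) -24 23 [-10.3 -10.3  74.5  74.9]
(41, 50) -8 71 [38.8 38.9 46.6 46.7]
(29, 40) -8 601 [-99.6 -96.9  -9.6  46.9]
(22, 28) -8 34 [-9.3 -9.3 68.1 68.1]
(14, 20) -8 19 [-11.1 -11.   75.8  75.8]
(41, 50) 8 75 [38.9 39.  46.5 46.6]
(29, 40) 8 603 [-100.4  -97.9  -10.1   46.9]
(22, 28) 8 10 [46.8 49.2 65.6 65.8]
(14, 20) 8 32 [-11.6 -11.5  73.7  74.8]
(41, 50) 24 71 [38.9 38.9 46.4 46.5]
(29, 40) 24 518 [-100.3  -97.5  -10.9   46.8]
(22, 28) 24 48 [-101.1 -101.1  -10.9  -10.8]
(14, 20) 24 25 [-11.8 -11.7  68.   70.8]
top 4453 (array([-54.6,  -3. ]), 90.5, 60.0, 2.8) [-51.8  -3.   34.6]
```

The crop shows the tray upright, with the stop face at about row 225 of the crop. The rib and the stack's front edge sit at about row 320, and the stack runs down to about row 510. Coupon 4 is turned only about 2.5°, and its front is about 48 mm short of the stop. Next I'll check from the depth image how far back the open fingertips stand.

Run:
```python
from h import *
d=np.load("w1.npz");P=d["P"].reshape(-1,3);T0=T([575.2,-30.7,231.3],[3.1415,0,1.9284])
q=(P-T0[:3,3])@T0[:3,:3];q=q[~np.isnan(q[:,0])];q=q[q[:,2]<40]
print(len(q))
for s in(1,-1):
    k=q[q[:,1]*s>0]; print(len(k),np.percentile(k,[0,2,50,98,100],axis=0).round(1) if len(k) else '')
```

```text
44304
22234 [[-13.6   0.1 -94.7]
 [ -8.8   2.3 -91.5]
 [ 10.3  43.5 -71.4]
 [ 17.6  70.5 -21.2]
 [ 20.1  75.3 -11.7]]
22070 [[-13.7 -74.1 -94.5]
 [ -9.  -69.6 -91.5]
 [ 10.2 -42.5 -71. ]
 [ 17.6  -2.3 -21.1]
 [ 20.   -0.1 -11. ]]
```

jog_arm(
  plan=[
    {"tx": -0.132, "ty": 0.028, "tz": 0.2, "wx": 0, "wy": 0, "wz": -0.0357, "claw": 0},
    {"tx": -0.132, "ty": 0.028, "tz": 0.4, "wx": 0, "wy": 0, "wz": -0.0357, "claw": 0},
    {"tx": -0.132, "ty": 0.028, "tz": 0.5, "wx": 0, "wy": 0, "wz": -0.0357, "claw": 0},
    {"tx": -0.132, "ty": 0.028, "tz": 0.5, "wx": 0, "wy": 0, "wz": -0.0357, "claw": 0},
    {"tx": -0.132, "ty": 0.028, "tz": 0.5, "wx": 0, "wy": 0, "wz": -0.0357, "claw": 0},
    {"tx": -0.132, "ty": 0.028, "tz": 0.5, "wx": 0, "wy": 0, "wz": -0.0357, "claw": 0},
  ],
)

```text
clock: 3.4
eef_pos: [598.6, -63.9, 83.5]
tool_rot: [3.138, 0.001, 1.985]
force: [0.5, -0.4, -0.4]
width: 85.5
gripper_force: 0.0
```

```bash
python3 look.py w2; python3 tf.py w2 113.7
python3 - <<'E'
import cv2
i=cv2.imread("pics/w2.png");cv2.imwrite("pics/w2c.png",cv2.resize(i,None,fx=1.4,fy=1.4))
E
```

```text
3.4 [598.6 -63.9  83.5] [3.1383e+00 1.2000e-03 1.9852e+00] [ 0.47 -0.42 -0.43] 85.45993382110754
tray 0.74 [274. 154. 127. 308.] (array([583.4, -36.2]), 206.4, 76.4, -66.1) [ 1.5  8.8 45.3]
stop 0.77 [274.  40. 116.  73.] (array([552.3,  38.9]), 67.7, 41.5, 24.3) [ 5.3 13.4 45.6]
stop 0.22 [274. 231. 102. 146.] (array([602.6, -74.5]), 112.1, 69.6, -62.7) [32.9 34.6 35.9]
wall 1 1142 [-4.60000e-03  3.38491e+01] 113.43
wall -1 894 [ 6.90000e-03 -3.53587e+01] 114.1
midline endwall 0 321 [-10.5 -10.4  76.2  76.6]
(41, 50) -24 286 [38.5 38.7 46.2 46.9]
(29, 40) -24 1852 [-99.2 -96.5  -8.7  38.8]
(22, 28) -24 15 [-8.9  4.4 38.8 38.8]
(14, 20) -24 57 [-10.5 -10.4  73.9  74.4]
(41, 50) -8 290 [38.5 38.7 46.6 46.8]
(29, 40) -8 1825 [-99.8 -96.9  38.6  38.8]
(22, 28) -8 114 [-9.6 -9.5 67.4 68.4]
(14, 20) -8 72 [-11.2 -10.8  75.4  75.9]
(41, 50) 8 286 [38.6 38.7 46.6 46.6]
(29, 40) 8 1834 [-100.5  -97.6   -9.9   38.9]
(22, 28) 8 51 [-10.4 -10.2  65.9  66.5]
(14, 20) 8 82 [-11.6 -11.5  70.3  73.4]
(41, 50) 24 285 [38.6 38.7 46.5 46.6]
(29, 40) 24 1684 [-100.7  -97.4  -10.7   38.9]
(22, 28) 24 47 [-101.1 -100.8   38.8   38.8]
(14, 20) 24 83 [-12.1 -12.   72.7  74.2]
top 13465 (array([-54.8,  -2.3]), 90.5, 60.0, 2.5) [-50.   -2.6  34.6]
```

View pics/w2c.png

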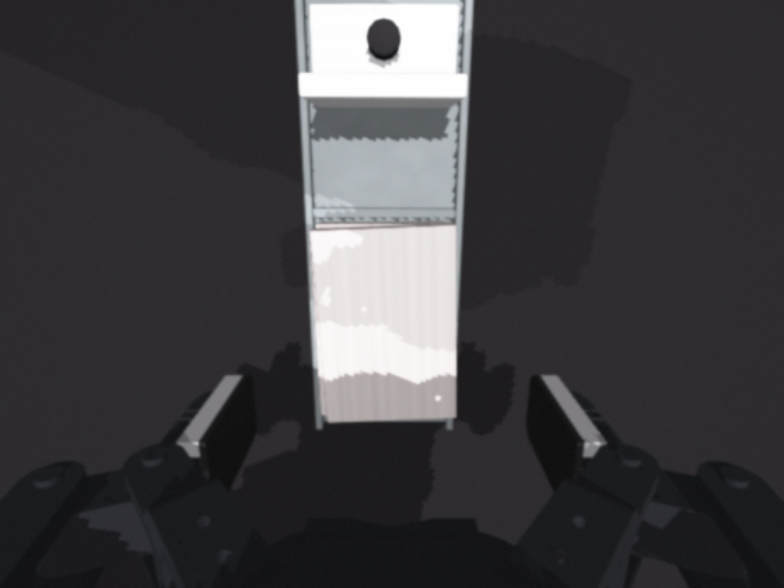

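The picture shows the open fingers straddling the stack: tips at about (240,380) and (535,380), stack columns 315–455, stop face at row 95. I'll go down and grip coupons 2–4 together, with the pad tips at roughly z 15 mm.

jog_arm(
  plan=[
    {"tx": 0, "ty": 0, "tz": 0.1, "wx": 0, "wy": 0, "wz": 0, "claw": 0},
    {"tx": 0, "ty": 0, "tz": 0.2, "wx": 0, "wy": 0, "wz": 0, "claw": 0},
    {"tx": 0, "ty": 0, "tz": 0.238, "wx": 0, "wy": 0, "wz": 0, "claw": 0},
    {"tx": 0, "ty": 0, "tz": 0.238, "wx": 0, "wy": 0, "wz": 0, "claw": 0},
    {"tx": 0, "ty": 0, "tz": 0.238, "wx": 0, "wy": 0, "wz": 0, "claw": 0},
  ],
)

```text
clock: 4.1
eef_pos: [597.8, -64.5, 11.1]
tool_rot: [3.14, 0.001, 1.985]
force: [0.9, 0.9, 0.2]
width: 85.3
gripper_force: 0.0
```

jog_arm(
  plan=[
    {"tx": 0, "ty": 0, "tz": 0, "wx": 0, "wy": 0, "wz": 0, "claw": 1},
    {"tx": 0, "ty": 0, "tz": 0, "wx": 0, "wy": 0, "wz": 0, "claw": 1},
    {"tx": 0, "ty": 0, "tz": 0, "wx": 0, "wy": 0, "wz": 0, "claw": 1},
    {"tx": 0, "ty": 0, "tz": 0, "wx": 0, "wy": 0, "wz": 0, "claw": 1},
    {"tx": 0, "ty": 0, "tz": 0, "wx": 0, "wy": 0, "wz": 0, "claw": 1},
    {"tx": 0, "ty": 0, "tz": 0, "wx": 0, "wy": 0, "wz": 0, "claw": 1},
  ],
)

```text
clock: 4.7
eef_pos: [597.0, -65.3, 11.5]
tool_rot: [3.142, 0.001, 1.984]
force: [-2.9, -0.7, 7.7]
width: 58.4
gripper_force: 67.2
```

```bash
cat > fing.py <<'E'
from h import *
s=ctrl.read_state();print({k:np.round(s[k],3) for k in("clock","eef_pos","tool_rot","force","width","gripper_force")})
p,P,M=shot("wrist");cv2.imwrite("pics/f%d.png"%p["shot"],p["img"][:,:,::-1]);print(p["shot"])
T0=T(s["eef_pos"],s["tool_rot"]);q=(P.reshape(-1,3)-T0[:3,3])@T0[:3,:3];q=q[~np.isnan(q[:,0])]
for sg in(1,-1):
    k=q[(abs(sg*q[:,1]-38)<6)&(q[:,0]>-14)&(q[:,0]<14)&(q[:,2]<5)]
    print(len(k),np.percentile(k[:,2],[50,95,99,100]).round(1) if len(k) else '')
E
python3 fing.py
```

```text
{'clock': np.float64(4.7), 'eef_pos': array([597.016, -65.265,  11.541]), 'tool_rot': array([3.142e+00, 1.000e-03, 1.984e+00]), 'force': array([-2.92 , -0.672,  7.7  ]), 'width': np.float64(58.358), 'gripper_force': np.float64(67.19)}
8
2516 [-50.1 -15.7 -10.6  -7.1]
2506 [-51.2 -14.6   1.    3.1]
```

jog_arm(
  plan=[
    {"tx": 0, "ty": 0, "tz": -0.008, "wx": 0, "wy": 0, "wz": 0, "claw": 1},
    {"tx": 0, "ty": 0, "tz": -0.015, "wx": 0, "wy": 0, "wz": 0, "claw": 1},
    {"tx": 0, "ty": 0, "tz": -0.015, "wx": 0, "wy": 0, "wz": 0, "claw": 1},
    {"tx": 0, "ty": 0, "tz": -0.015, "wx": 0, "wy": 0, "wz": 0, "claw": 1},
  ],
)

```text
clock: 5.15
eef_pos: [596.4, -64.6, 13.9]
tool_rot: [-3.141, -0.001, 1.985]
force: [-0.3, 0.0, -9.8]
width: 58.4
gripper_force: 66.7
```

```bash
python3 fing.py
```

```text
{'clock': np.float64(5.15), 'eef_pos': array([596.373, -64.636,  13.854]), 'tool_rot': array([-3.141e+00, -1.000e-03,  1.985e+00]), 'force': array([-0.27 ,  0.037, -9.808]), 'width': np.float64(58.448), 'gripper_force': np.float64(66.73)}
9
2523 [-50.1 -15.5 -10.5  -6.9]
2465 [-51.3 -15.8 -10.7  -6.7]
```

View pics/f9.png

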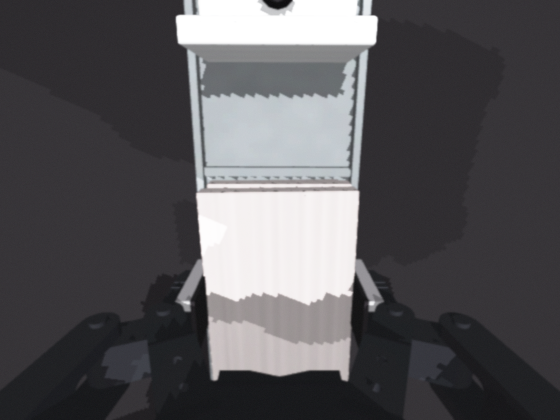

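The three coupons are lifted (9.8 N, which is three coupons' weight) and squared; the front edge at row 188 is now straight. Next I shift them 16.5 mm along the tray, set them down and release.

jog_arm(
  plan=[
    {"tx": 0.02, "ty": 0, "tz": 0, "wx": 0, "wy": 0, "wz": 0, "claw": 1},
    {"tx": 0.04, "ty": 0, "tz": 0, "wx": 0, "wy": 0, "wz": 0, "claw": 1},
    {"tx": 0.055, "ty": 0, "tz": 0, "wx": 0, "wy": 0, "wz": 0, "claw": 1},
    {"tx": 0.055, "ty": 0, "tz": 0, "wx": 0, "wy": 0, "wz": 0, "claw": 1},
    {"tx": 0.055, "ty": 0, "tz": 0, "wx": 0, "wy": 0, "wz": 0, "claw": 1},
    {"tx": 0.055, "ty": 0, "tz": 0.006, "wx": 0, "wy": 0, "wz": 0, "claw": 1},
    {"tx": 0.055, "ty": 0, "tz": 0.0117, "wx": 0, "wy": 0, "wz": 0, "claw": 1},
    {"tx": 0.055, "ty": 0, "tz": 0.0117, "wx": 0, "wy": 0, "wz": 0, "claw": 1},
    {"tx": 0.055, "ty": 0, "tz": 0.0117, "wx": 0, "wy": 0, "wz": 0, "claw": 1},
  ],
)

```text
clock: 6.1
eef_pos: [590.5, -50.0, 11.6]
tool_rot: [3.141, 0.001, 1.984]
force: [-1.6, -0.5, 0.6]
width: 58.8
gripper_force: 67.9
```

jog_arm(
  plan=[
    {"tx": 0, "ty": 0, "tz": 0, "wx": 0, "wy": 0, "wz": 0, "claw": 0.1},
    {"tx": 0, "ty": 0, "tz": 0, "wx": 0, "wy": 0, "wz": 0, "claw": 0},
    {"tx": 0, "ty": 0, "tz": 0, "wx": 0, "wy": 0, "wz": 0, "claw": 0},
    {"tx": 0, "ty": 0, "tz": 0, "wx": 0, "wy": 0, "wz": 0, "claw": 0},
    {"tx": 0, "ty": 0, "tz": -0.02, "wx": 0, "wy": 0, "wz": 0, "claw": 0},
    {"tx": 0, "ty": 0, "tz": -0.02, "wx": 0, "wy": 0, "wz": 0, "claw": 0},
    {"tx": 0, "ty": 0, "tz": -0.02, "wx": 0, "wy": 0, "wz": 0, "claw": 0},
  ],
)

```text
clock: 6.8
eef_pos: [590.6, -49.6, 17.3]
tool_rot: [3.141, 0.0, 1.985]
force: [-1.2, -0.5, -0.5]
width: 85.4
gripper_force: 0.0
```

```bash
cat > fr.py <<'E'
# front edges by height, in the tray-aligned frame (stop face near 38.7)
from h import *
import sys
s=ctrl.read_state();print({k:np.round(s[k],2) for k in("clock","eef_pos","tool_rot","force","width")})
p,P,M=shot("wrist");cv2.imwrite("pics/g%d.png"%p["shot"],p["img"][:,:,::-1]);print(p["shot"])
P=P.reshape(-1,3);P=P[~np.isnan(P[:,0])];a=np.radians(113.7)
R=np.array([[np.cos(a),np.sin(a)],[-np.sin(a),np.cos(a)]]);Q=np.c_[(P[:,:2]-[574,-16])@R.T,P[:,2]]
st=Q[(Q[:,2]>41)&(Q[:,0]>25)&(Q[:,0]<60)&(abs(Q[:,1])<28)];print("stop face",np.percentile(st[:,0],2).round(1) if len(st) else None)
for c,zt in((4,34.6),(3,26.6),(2,18.6),(1,10.6)):
    for y in(-20,0,20):
        k=(abs(Q[:,2]-zt)<2.5)&(abs(Q[:,1]-y)<5)&(Q[:,0]<36)&(Q[:,0]>-60)
        print(c,y,k.sum(),np.percentile(Q[k,0],[2,98]).round(1) if k.sum()>4 else '')
k=(abs(Q[:,2]-34.6)<2)&(Q[:,0]<36)&(Q[:,0]>-30)&(abs(Q[:,1])<32);print("top y",np.percentile(Q[k,1],[1,99]).round(1))
E
python3 fr.py
```

```text
{'clock': np.float64(6.8), 'eef_pos': array([590.56, -49.59,  17.29]), 'tool_rot': array([3.14, 0.  , 1.98]), 'force': array([-1.17, -0.5 , -0.55]), 'width': np.float64(85.38)}
10
stop face 38.8
4 -20 3641 [-58.3   6.6]
4 0 3610 [-58.3   6.2]
4 20 3607 [-58.4   5.9]
3 -20 28 [6.9 7.3]
3 0 22 [6.6 6.9]
3 20 22 [6.3 6.8]
2 -20 72 [5.4 6.3]
2 0 100 [4.9 6.3]
2 20 107 [4.5 6.3]
1 -20 7 [5.9 6.1]
1 0 5 [5.9 6.1]
1 20 4 
top y [-30.8  27.6]
```

jog_arm(
  plan=[
    {"tx": 0, "ty": 0, "tz": 0, "wx": 0, "wy": 0, "wz": 0, "claw": 1},
    {"tx": 0, "ty": 0, "tz": 0, "wx": 0, "wy": 0, "wz": 0, "claw": 1},
    {"tx": 0, "ty": 0, "tz": 0, "wx": 0, "wy": 0, "wz": 0, "claw": 1},
    {"tx": 0, "ty": 0, "tz": 0, "wx": 0, "wy": 0, "wz": 0, "claw": 1},
    {"tx": 0, "ty": 0, "tz": 0, "wx": 0, "wy": 0, "wz": 0, "claw": 1},
    {"tx": 0, "ty": 0, "tz": 0, "wx": 0, "wy": 0, "wz": 0, "claw": 1},
    {"tx": 0, "ty": 0, "tz": -0.007, "wx": 0, "wy": 0, "wz": 0, "claw": 1},
    {"tx": 0, "ty": 0, "tz": -0.013, "wx": 0, "wy": 0, "wz": 0, "claw": 1},
    {"tx": 0, "ty": 0, "tz": -0.013, "wx": 0, "wy": 0, "wz": 0, "claw": 1},
    {"tx": 0, "ty": 0, "tz": -0.013, "wx": 0, "wy": 0, "wz": 0, "claw": 1},
  ],
)

```text
clock: 7.85
eef_pos: [589.8, -49.6, 20.3]
tool_rot: [-3.141, -0.0, 1.985]
force: [0.1, -0.3, -6.5]
width: 58.4
gripper_force: 65.7
```

6.5 N is exactly two coupons. I'll shift them 15.4 mm and release.

jog_arm(
  plan=[
    {"tx": 0.02, "ty": 0, "tz": 0, "wx": 0, "wy": 0, "wz": 0, "claw": 1},
    {"tx": 0.04, "ty": 0, "tz": 0, "wx": 0, "wy": 0, "wz": 0, "claw": 1},
    {"tx": 0.051, "ty": 0, "tz": 0, "wx": 0, "wy": 0, "wz": 0, "claw": 1},
    {"tx": 0.051, "ty": 0, "tz": 0, "wx": 0, "wy": 0, "wz": 0, "claw": 1},
    {"tx": 0.051, "ty": 0, "tz": 0, "wx": 0, "wy": 0, "wz": 0, "claw": 1},
    {"tx": 0.051, "ty": 0, "tz": 0.005, "wx": 0, "wy": 0, "wz": 0, "claw": 1},
    {"tx": 0.051, "ty": 0, "tz": 0.01, "wx": 0, "wy": 0, "wz": 0, "claw": 1},
    {"tx": 0.051, "ty": 0, "tz": 0.01, "wx": 0, "wy": 0, "wz": 0, "claw": 1},
    {"tx": 0.051, "ty": 0, "tz": 0.01, "wx": 0, "wy": 0, "wz": 0, "claw": 1},
  ],
)

```text
clock: 8.75
eef_pos: [584.0, -35.7, 17.7]
tool_rot: [-3.141, -0.0, 1.984]
force: [0.9, 0.7, -6.1]
width: 58.5
gripper_force: 65.7
```

jog_arm(
  plan=[
    {"tx": 0, "ty": 0, "tz": 0, "wx": 0, "wy": 0, "wz": 0, "claw": 0.1},
    {"tx": 0, "ty": 0, "tz": 0, "wx": 0, "wy": 0, "wz": 0, "claw": 0},
    {"tx": 0, "ty": 0, "tz": 0, "wx": 0, "wy": 0, "wz": 0, "claw": 0},
    {"tx": 0, "ty": 0, "tz": 0, "wx": 0, "wy": 0, "wz": 0, "claw": 0},
    {"tx": 0, "ty": 0, "tz": -0.024, "wx": 0, "wy": 0, "wz": 0, "claw": 0},
    {"tx": 0, "ty": 0, "tz": -0.024, "wx": 0, "wy": 0, "wz": 0, "claw": 0},
    {"tx": 0, "ty": 0, "tz": -0.024, "wx": 0, "wy": 0, "wz": 0, "claw": 0},
  ],
)

```text
clock: 9.45
eef_pos: [584.5, -35.6, 25.5]
tool_rot: [3.141, 0.0, 1.985]
force: [1.1, 0.1, 0.5]
width: 85.7
gripper_force: 0.0
```

```bash
python3 fr.py
```

```text
{'clock': np.float64(9.45), 'eef_pos': array([584.46, -35.59,  25.48]), 'tool_rot': array([3.14, 0.  , 1.98]), 'force': array([1.05, 0.1 , 0.54]), 'width': np.float64(85.7)}
11
stop face 38.8
4 -20 3853 [-57.7  21.5]
4 0 3860 [-57.9  21.3]
4 20 3826 [-57.9  21. ]
3 -20 23 [21.9 22.5]
3 0 19 [21.8 22.1]
3 20 28 [21.5 21.9]
2 -20 0 
2 0 0 
2 20 0 
1 -20 0 
1 0 0 
1 20 0 
top y [-30.7  27.8]
```

jog_arm(
  plan=[
    {"tx": 0, "ty": 0, "tz": 0, "wx": 0, "wy": 0, "wz": 0, "claw": 1},
    {"tx": 0, "ty": 0, "tz": 0, "wx": 0, "wy": 0, "wz": 0, "claw": 1},
    {"tx": 0, "ty": 0, "tz": 0, "wx": 0, "wy": 0, "wz": 0, "claw": 1},
    {"tx": 0, "ty": 0, "tz": 0, "wx": 0, "wy": 0, "wz": 0, "claw": 1},
    {"tx": 0, "ty": 0, "tz": 0, "wx": 0, "wy": 0, "wz": 0, "claw": 1},
    {"tx": 0, "ty": 0, "tz": 0, "wx": 0, "wy": 0, "wz": 0, "claw": 1},
    {"tx": 0, "ty": 0, "tz": -0.005, "wx": 0, "wy": 0, "wz": 0, "claw": 1},
    {"tx": 0, "ty": 0, "tz": -0.009, "wx": 0, "wy": 0, "wz": 0, "claw": 1},
    {"tx": 0, "ty": 0, "tz": -0.009, "wx": 0, "wy": 0, "wz": 0, "claw": 1},
    {"tx": 0, "ty": 0, "tz": -0.009, "wx": 0, "wy": 0, "wz": 0, "claw": 1},
  ],
)

```text
clock: 10.5
eef_pos: [583.8, -35.6, 27.4]
tool_rot: [-3.141, -0.0, 1.985]
force: [-0.3, -0.3, -3.6]
width: 57.3
gripper_force: 64.5
```

jog_arm(
  plan=[
    {"tx": 0.015, "ty": 0, "tz": 0, "wx": 0, "wy": 0, "wz": 0, "claw": 1},
    {"tx": 0.03, "ty": 0, "tz": 0, "wx": 0, "wy": 0, "wz": 0, "claw": 1},
    {"tx": 0.04, "ty": 0, "tz": 0, "wx": 0, "wy": 0, "wz": 0, "claw": 1},
    {"tx": 0.045, "ty": 0, "tz": 0, "wx": 0, "wy": 0, "wz": 0, "claw": 1},
    {"tx": 0.047, "ty": 0, "tz": 0, "wx": 0, "wy": 0, "wz": 0, "claw": 1},
    {"tx": 0.047, "ty": 0, "tz": 0, "wx": 0, "wy": 0, "wz": 0, "claw": 1},
    {"tx": 0.047, "ty": 0, "tz": 0, "wx": 0, "wy": 0, "wz": 0, "claw": 1},
  ],
)

```text
clock: 11.2
eef_pos: [578.5, -22.9, 27.7]
tool_rot: [3.142, 0.0, 1.984]
force: [0.8, -0.2, -3.9]
width: 58.1
gripper_force: 64.5
```

```bash
python3 fr.py
```

```text
{'clock': np.float64(11.2), 'eef_pos': array([578.5 , -22.88,  27.73]), 'tool_rot': array([3.14, 0.  , 1.98]), 'force': array([ 0.77, -0.16, -3.94]), 'width': np.float64(58.11)}
12
stop face 38.9
4 -20 2701 [-51.5  34.9]
4 0 2809 [-51.9  35.5]
4 20 2826 [-51.9  35.4]
3 -20 0 
3 0 0 
3 20 0 
2 -20 0 
2 0 0 
2 20 0 
1 -20 0 
1 0 0 
1 20 0 
top y [-30.8  27.8]
```

jog_arm(
  plan=[
    {"tx": 0.003, "ty": 0, "tz": 0, "wx": 0, "wy": 0, "wz": 0, "claw": 1},
    {"tx": 0.005, "ty": 0, "tz": 0, "wx": 0, "wy": 0, "wz": 0, "claw": 1},
    {"tx": 0.005, "ty": 0, "tz": 0, "wx": 0, "wy": 0, "wz": 0, "claw": 1},
  ],
)

```text
clock: 11.55
eef_pos: [577.8, -21.1, 27.7]
tool_rot: [3.142, -0.0, 1.985]
force: [-0.2, 0.8, -3.4]
width: 57.7
gripper_force: 64.5
```

jog_arm(
  plan=[
    {"tx": 0.001, "ty": 0, "tz": 0, "wx": 0, "wy": 0, "wz": 0, "claw": 1},
    {"tx": 0.002, "ty": 0, "tz": 0, "wx": 0, "wy": 0, "wz": 0, "claw": 1},
    {"tx": 0.002, "ty": 0, "tz": 0, "wx": 0, "wy": 0, "wz": 0, "claw": 1},
  ],
)

```text
clock: 11.85
eef_pos: [577.6, -20.7, 27.7]
tool_rot: [3.142, 0.0, 1.985]
force: [-0.5, 0.2, -3.1]
width: 57.7
gripper_force: 64.5
```

jog_arm(
  plan=[
    {"tx": 0.001, "ty": 0, "tz": 0, "wx": 0, "wy": 0, "wz": 0, "claw": 1},
    {"tx": 0.002, "ty": 0, "tz": 0, "wx": 0, "wy": 0, "wz": 0, "claw": 1},
    {"tx": 0.002, "ty": 0, "tz": 0, "wx": 0, "wy": 0, "wz": 0, "claw": 1},
  ],
)

```text
clock: 12.15
eef_pos: [577.5, -20.6, 27.8]
tool_rot: [3.141, 0.001, 1.984]
force: [0.7, -1.2, -3.0]
width: 57.7
gripper_force: 64.5
```

jog_arm(
  plan=[
    {"tx": 0.001, "ty": 0, "tz": 0, "wx": 0, "wy": 0, "wz": 0, "claw": 1},
    {"tx": 0.0015, "ty": 0, "tz": 0, "wx": 0, "wy": 0, "wz": 0, "claw": 1},
    {"tx": 0.0015, "ty": 0, "tz": 0, "wx": 0, "wy": 0, "wz": 0, "claw": 1},
  ],
)

```text
clock: 12.45
eef_pos: [577.5, -20.6, 27.8]
tool_rot: [3.141, 0.001, 1.984]
force: [0.8, -3.6, -3.7]
width: 57.6
gripper_force: 64.5
```

It bears on the stop: about 3.7 N, and the position no longer advances. I'll ease off, set it down, release and retreat upward.

jog_arm(
  plan=[
    {"tx": -0.001, "ty": 0, "tz": 0, "wx": 0, "wy": 0, "wz": 0, "claw": 1},
    {"tx": -0.001, "ty": 0, "tz": 0.004, "wx": 0, "wy": 0, "wz": 0, "claw": 1},
    {"tx": -0.001, "ty": 0, "tz": 0.0065, "wx": 0, "wy": 0, "wz": 0, "claw": 1},
    {"tx": -0.001, "ty": 0, "tz": 0.0065, "wx": 0, "wy": 0, "wz": 0, "claw": 1},
    {"tx": -0.001, "ty": 0, "tz": 0.0065, "wx": 0, "wy": 0, "wz": 0, "claw": 1},
  ],
)

```text
clock: 12.95
eef_pos: [577.7, -20.5, 25.9]
tool_rot: [3.141, 0.001, 1.984]
force: [2.0, -4.6, -1.8]
width: 57.5
gripper_force: 64.6
```

jog_arm(
  plan=[
    {"tx": 0, "ty": 0, "tz": 0, "wx": 0, "wy": 0, "wz": 0, "claw": 0.1},
    {"tx": 0, "ty": 0, "tz": 0, "wx": 0, "wy": 0, "wz": 0, "claw": 0},
    {"tx": 0, "ty": 0, "tz": 0, "wx": 0, "wy": 0, "wz": 0, "claw": 0},
    {"tx": 0, "ty": 0, "tz": 0, "wx": 0, "wy": 0, "wz": 0, "claw": 0},
    {"tx": 0, "ty": 0, "tz": -0.15, "wx": 0, "wy": 0, "wz": 0, "claw": 0},
    {"tx": 0, "ty": 0, "tz": -0.3, "wx": 0, "wy": 0, "wz": 0, "claw": 0},
    {"tx": 0, "ty": 0, "tz": -0.45, "wx": 0, "wy": 0, "wz": 0, "claw": 0},
    {"tx": 0, "ty": 0, "tz": -0.5, "wx": 0, "wy": 0, "wz": 0, "claw": 0},
    {"tx": -0.33, "ty": 0, "tz": -0.5, "wx": 0, "wy": 0, "wz": 0, "claw": 0},
    {"tx": -0.66, "ty": 0, "tz": -0.5, "wx": 0, "wy": 0, "wz": 0, "claw": 0},
    {"tx": -0.66, "ty": 0, "tz": -0.5, "wx": 0, "wy": 0, "wz": 0, "claw": 0},
    {"tx": -0.66, "ty": 0, "tz": -0.5, "wx": 0, "wy": 0, "wz": 0, "claw": 0},
  ],
)

```text
clock: 14.15
eef_pos: [657.3, -203.2, 176.0]
tool_rot: [3.141, 0.0, 1.985]
force: [1.6, 0.5, 0.1]
width: 85.5
gripper_force: 0.0
```

```bash
cat > rear.py <<'E'
from h import *
for cam in("wrist","side","scene"):
    p,P,M=shot(cam);
    if cam!="scene":cv2.imwrite(f"pics/end_{cam}.png",p["img"][:,:,::-1])
    P=P.reshape(-1,3);P=P[~np.isnan(P[:,0])];a=np.radians(113.7)
    R=np.array([[np.cos(a),np.sin(a)],[-np.sin(a),np.cos(a)]]);Q=np.c_[(P[:,:2]-[574,-16])@R.T,P[:,2]]
    Q=Q[(abs(Q[:,0])<140)&(abs(Q[:,1])<32)]
    off={"side":2}.get(cam,-1)
    for y in(-20,0,20):
        b=Q[abs(Q[:,1]-y)<4]
        print(cam,y,[(c,(np.percentile(k[:,0],[1,50,99]).round(1),len(k),np.median(k[:,2]).round(1))) for c,z in((1,12),(2,20),(3,28),(4,36)) for k in [b[(abs(b[:,2]-z-off)<2.5)&(b[:,0]<38)]] if len(k)>5])
    st=Q[(Q[:,2]>41)&(Q[:,0]>25)];print("stop",np.percentile(st[:,0],[1,99]).round(1) if len(st) else None)
E
python3 rear.py; python3 -c "
import cv2
a=cv2.imread('pics/end_wrist.png');b=cv2.imread('pics/end_side.png')[190:280,210:360]
cv2.imwrite('pics/sa.png',cv2.resize(b,None,fx=5,fy=5,interpolation=cv2.INTER_CUBIC))"
```

```text
wrist -20 [(1, (array([-100.9,  -92.3,  -83.7]), 207, np.float64(10.8))), (2, (array([-83.5, -76.7, -69.9]), 196, np.float64(18.7))), (3, (array([-70.1, -60.9, -51.9]), 291, np.float64(26.7)))]
wrist 0 [(1, (array([-101.4,  -92.1,  -83.7]), 218, np.float64(10.7))), (2, (array([-83.5, -76.6, -69.9]), 199, np.float64(18.8))), (3, (array([-69.8, -60.6, -51.8]), 278, np.float64(26.8)))]
wrist 20 [(1, (array([-101.7,  -92.2,  -83.7]), 228, np.float64(10.7))), (2, (array([-83.9, -76.8, -69.9]), 200, np.float64(18.8))), (3, (array([-70.1, -60.8, -52. ]), 280, np.float64(26.8)))]
stop None
side -20 [(1, (array([-102.6,  -93.6,  -85.5]), 21, np.float64(13.6))), (2, (array([-85.7, -79.2, -72.4]), 20, np.float64(21.3))), (3, (array([-72.1, -63.9, -53.8]), 22, np.float64(29.2))), (4, (array([-52.2,  -6.8,  36.6]), 102, np.float64(37.2)))]
side 0 [(1, (array([-103. ,  -94.6,  -85.8]), 26, np.float64(13.3))), (2, (array([-85.3, -77.3, -72.2]), 20, np.float64(21.2))), (3, (array([-71.9, -62.7, -53.3]), 25, np.float64(29.7))), (4, (array([-52.8,  -9.5,  37. ]), 107, np.float64(37.1)))]
side 20 [(1, 
[... 311 characters left out ...]
64(10.7))), (2, (array([-83. , -77.5, -73.2]), 13, np.float64(18.3))), (3, (array([-68.6, -63. , -54.1]), 19, np.float64(25.9))), (4, (array([-48.9,  -5.8,  36.1]), 111, np.float64(34.2)))]
scene 0 [(1, (array([-99.7, -93.6, -87.3]), 14, np.float64(10.4))), (2, (array([-83.3, -79.4, -73.4]), 8, np.float64(18.1))), (3, (array([-69.2, -61.7, -54.4]), 18, np.float64(25.9))), (4, (array([-50.1,  -6.3,  35.3]), 111, np.float64(34.0)))]
scene 20 [(1, (array([-100.3,  -92.9,  -86.8]), 15, np.float64(10.3))), (2, (array([-82.6, -77.5, -73.8]), 8, np.float64(19.3))), (3, (array([-68.7, -61.8, -55.2]), 18, np.float64(26.2))), (4, (array([-49.6,  -9.6,  36.3]), 102, np.float64(34.0)))]
stop [39.5 47.6]
```

View pics/end_wrist.png

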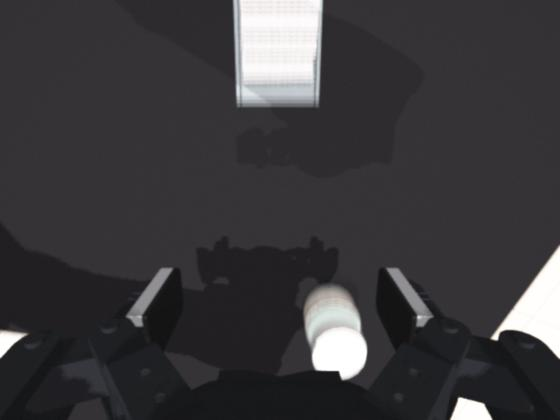

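View pics/sa.png

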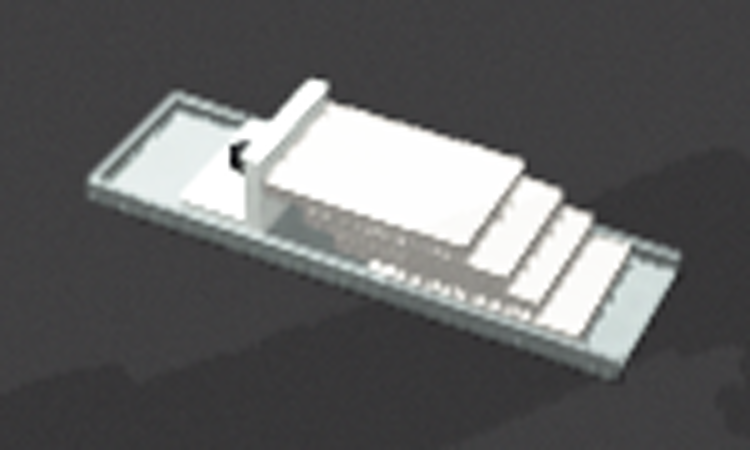

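The side crop shows a clean fan: the top coupon is against the stop at about (260,185), with steps at (490,250), (530,290) and (575,330), square with the tray. All three cameras agree on steps of about 17.6, 13.7 and 18.1 mm. The middle one is a little short, so I'll nudge coupon 3 forward by about 2 mm from behind with closed fingers.

jog_arm(
  plan=[
    {"tx": 0.15, "ty": 0, "tz": 0, "wx": 0, "wy": 0, "wz": 0, "claw": 1},
    {"tx": 0.3, "ty": 0, "tz": 0.1, "wx": 0, "wy": 0, "wz": 0, "claw": 1},
    {"tx": 0.37, "ty": 0, "tz": 0.2, "wx": 0, "wy": 0, "wz": 0, "claw": 1},
    {"tx": 0.37, "ty": 0, "tz": 0.35, "wx": 0, "wy": 0, "wz": 0, "claw": 1},
    {"tx": 0.37, "ty": 0, "tz": 0.4, "wx": 0, "wy": 0, "wz": 0, "claw": 1},
    {"tx": 0.37, "ty": 0, "tz": 0.4, "wx": 0, "wy": 0, "wz": 0, "claw": 1},
    {"tx": 0.37, "ty": 0, "tz": 0.4, "wx": 0, "wy": 0, "wz": 0, "claw": 1},
    {"tx": 0.37, "ty": 0, "tz": 0.45, "wx": 0, "wy": 0, "wz": 0, "claw": 1},
    {"tx": 0.37, "ty": 0, "tz": 0.49, "wx": 0, "wy": 0, "wz": 0, "claw": 1},
    {"tx": 0.37, "ty": 0, "tz": 0.507, "wx": 0, "wy": 0, "wz": 0, "claw": 1},
    {"tx": 0.37, "ty": 0, "tz": 0.507, "wx": 0, "wy": 0, "wz": 0, "claw": 1},
    {"tx": 0.37, "ty": 0, "tz": 0.507, "wx": 0, "wy": 0, "wz": 0, "claw": 1},
  ],
)

```text
clock: 15.5
eef_pos: [612.4, -99.7, 23.6]
tool_rot: [3.141, -0.0, 1.985]
force: [0.4, 0.7, 0.1]
width: -0.2
gripper_force: 0.0
```

jog_arm(
  plan=[
    {"tx": 0.015, "ty": 0, "tz": 0, "wx": 0, "wy": 0, "wz": 0, "claw": 1},
    {"tx": 0.025, "ty": 0, "tz": 0, "wx": 0, "wy": 0, "wz": 0, "claw": 1},
    {"tx": 0.03, "ty": 0, "tz": 0, "wx": 0, "wy": 0, "wz": 0, "claw": 1},
    {"tx": 0.03, "ty": 0, "tz": 0, "wx": 0, "wy": 0, "wz": 0, "claw": 1},
    {"tx": 0.03, "ty": 0, "tz": 0, "wx": 0, "wy": 0, "wz": 0, "claw": 1},
  ],
)

```text
clock: 16.0
eef_pos: [608.8, -91.5, 23.8]
tool_rot: [3.141, 0.0, 1.985]
force: [0.1, -0.7, -0.0]
width: -0.1
gripper_force: 0.0
```

jog_arm(
  plan=[
    {"tx": 0.002, "ty": 0, "tz": 0, "wx": 0, "wy": 0, "wz": 0, "claw": 1},
    {"tx": 0.004, "ty": 0, "tz": 0, "wx": 0, "wy": 0, "wz": 0, "claw": 1},
    {"tx": 0.004, "ty": 0, "tz": 0, "wx": 0, "wy": 0, "wz": 0, "claw": 1},
  ],
)

```text
clock: 16.3
eef_pos: [608.1, -90.3, 23.6]
tool_rot: [3.142, -0.0, 1.985]
force: [0.5, -0.9, -0.3]
width: 0.2
gripper_force: 0.0
```

jog_arm(
  plan=[
    {"tx": 0.002, "ty": 0, "tz": 0, "wx": 0, "wy": 0, "wz": 0, "claw": 1},
    {"tx": 0.004, "ty": 0, "tz": 0, "wx": 0, "wy": 0, "wz": 0, "claw": 1},
    {"tx": 0.004, "ty": 0, "tz": 0, "wx": 0, "wy": 0, "wz": 0, "claw": 1},
  ],
)

```text
clock: 16.6
eef_pos: [607.6, -89.2, 23.7]
tool_rot: [-3.142, -0.0, 1.985]
force: [0.5, 0.6, -0.2]
width: -0.2
gripper_force: 0.0
```

jog_arm(
  plan=[
    {"tx": 0.002, "ty": 0, "tz": 0, "wx": 0, "wy": 0, "wz": 0, "claw": 1},
    {"tx": 0.004, "ty": 0, "tz": 0, "wx": 0, "wy": 0, "wz": 0, "claw": 1},
    {"tx": 0.004, "ty": 0, "tz": 0, "wx": 0, "wy": 0, "wz": 0, "claw": 1},
  ],
)

```text
clock: 16.9
eef_pos: [607.5, -88.9, 23.7]
tool_rot: [3.141, 0.001, 1.984]
force: [1.0, -1.8, -0.0]
width: 0.2
gripper_force: 1.1
```

jog_arm(
  plan=[
    {"tx": 0.002, "ty": 0, "tz": 0, "wx": 0, "wy": 0, "wz": 0, "claw": 1},
    {"tx": 0.004, "ty": 0, "tz": 0, "wx": 0, "wy": 0, "wz": 0, "claw": 1},
    {"tx": 0.004, "ty": 0, "tz": 0, "wx": 0, "wy": 0, "wz": 0, "claw": 1},
  ],
)

```text
clock: 17.2
eef_pos: [606.9, -88.0, 23.8]
tool_rot: [-3.142, 0.001, 1.984]
force: [1.5, -3.8, -1.2]
width: 0.2
gripper_force: 2.1
```

jog_arm(
  plan=[
    {"tx": 0.002, "ty": 0, "tz": 0, "wx": 0, "wy": 0, "wz": 0, "claw": 1},
    {"tx": 0.0035, "ty": 0, "tz": 0, "wx": 0, "wy": 0, "wz": 0, "claw": 1},
    {"tx": 0.0035, "ty": 0, "tz": 0, "wx": 0, "wy": 0, "wz": 0, "claw": 1},
  ],
)

```text
clock: 17.5
eef_pos: [606.4, -86.3, 23.7]
tool_rot: [3.142, 0.0, 1.985]
force: [1.9, -4.3, -0.3]
width: -0.3
gripper_force: 2.3
```

jog_arm(
  plan=[
    {"tx": -0.015, "ty": 0, "tz": 0, "wx": 0, "wy": 0, "wz": 0, "claw": 1},
    {"tx": -0.04, "ty": 0, "tz": 0, "wx": 0, "wy": 0, "wz": 0, "claw": 1},
    {"tx": -0.04, "ty": 0, "tz": -0.15, "wx": 0, "wy": 0, "wz": 0, "claw": 1},
    {"tx": -0.04, "ty": 0, "tz": -0.3, "wx": 0, "wy": 0, "wz": 0, "claw": 1},
    {"tx": -0.2, "ty": 0, "tz": -0.45, "wx": 0, "wy": 0, "wz": 0, "claw": 1},
    {"tx": -0.35, "ty": 0, "tz": -0.5, "wx": 0, "wy": 0, "wz": 0, "claw": 1},
    {"tx": -0.42, "ty": 0, "tz": -0.5, "wx": 0, "wy": 0, "wz": 0, "claw": 1},
    {"tx": -0.42, "ty": 0, "tz": -0.5, "wx": 0, "wy": 0, "wz": 0, "claw": 1},
    {"tx": -0.42, "ty": 0, "tz": -0.5, "wx": 0, "wy": 0, "wz": 0, "claw": 1},
    {"tx": -0.42, "ty": 0, "tz": -0.5, "wx": 0, "wy": 0, "wz": 0, "claw": 1},
  ],
)

```text
clock: 18.5
eef_pos: [656.3, -199.3, 173.0]
tool_rot: [-3.141, -0.003, 1.987]
force: [0.7, 0.2, 0.3]
width: 0.3
gripper_force: 0.0
```

```bash
python3 rear.py
```

```text
wrist -20 [(1, (array([-100.6,  -91.9,  -83.5]), 222, np.float64(10.6))), (2, (array([-83.7, -75.1, -66.9]), 238, np.float64(18.7))), (3, (array([-67.1, -58.6, -51.2]), 260, np.float64(26.8))), (4, (array([-51.7, -50.9, -50.3]), 31, np.float64(34.3)))]
wrist 0 [(1, (array([-101.4,  -92.1,  -83.6]), 213, np.float64(10.8))), (2, (array([-83.7, -75.2, -67. ]), 241, np.float64(18.8))), (3, (array([-67.3, -58.8, -50.9]), 276, np.float64(26.8))), (4, (array([-51.8, -50.9, -50.2]), 29, np.float64(34.1)))]
wrist 20 [(1, (array([-101.5,  -92.9,  -83.7]), 223, np.float64(10.7))), (2, (array([-83.8, -75.1, -67. ]), 233, np.float64(18.6))), (3, (array([-67.2, -59.2, -50.8]), 264, np.float64(26.6))), (4, (array([-51.5, -50.9, -50.1]), 26, np.float64(34.1)))]
stop None
side -20 [(1, (array([-102.6,  -95.1,  -86. ]), 22, np.float64(13.1))), (2, (array([-85.9, -75.6, -69.2]), 18, np.float64(21.0))), (3, (array([-69.4, -59.4, -53.1]), 16, np.float64(29.6))), (4, (array([-53. ,  -8.4,  36.4]), 102, np.float64(37.2)))]
side 0 [(1, (array([-103. ,  -94.2,  -85.7]), 25, np.float64(13.5))), (2, (array([-8
[... 491 characters left out ...]
.9))), (2, (array([-81.3, -75.3, -70.4]), 14, np.float64(18.7))), (3, (array([-64.5, -58.2, -55.3]), 13, np.float64(26.3))), (4, (array([-49. ,  -5.8,  36.1]), 108, np.float64(34.2)))]
scene 0 [(1, (array([-100.2,  -93.2,  -86.8]), 15, np.float64(10.9))), (2, (array([-80.8, -76. , -69.9]), 15, np.float64(17.6))), (3, (array([-66.7, -59.2, -53.7]), 13, np.float64(26.2))), (4, (array([-47.4,  -8.5,  35.3]), 106, np.float64(34.2)))]
scene 20 [(1, (array([-100.3,  -93.3,  -87.5]), 13, np.float64(10.3))), (2, (array([-82.1, -77.7, -70.4]), 13, np.float64(18.8))), (3, (array([-65.8, -60.7, -54.2]), 13, np.float64(25.3))), (4, (array([-49.3,  -2. ,  36.2]), 105, np.float64(34.0)))]
stop [39.2 47.1]
```

Steps are now about 17.4, 16.8 and 15.8 mm. The top coupon is at the stop, the stop hasn't moved, and everything is square, so I'll hand it in.

```bash
python3 -c "
from cell import ctrl
print(ctrl.finish_job())"
```

```text
the job is handed in; nothing more can be done
None
```

The job is handed in (no verdict came back): the coupons are fanned in steps of about 17.4, 16.8 and 15.8 mm, the top one was brought up to the stop at about 4 N and still bears on it, and the stop and bottom coupon showed no measurable shift.

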